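Load a cell test cassette and hold it in the tester's guard slot

ROBOT

A 6-joint arm with a two-finger parallel gripper is mounted at the origin on the work surface. World frame = base frame: x ahead of the robot, y to its left, z up, the work surface at z = 0. Lengths are in mm, angles in rad, forces in N, time in s.
With the tool pointing down it reaches from about 400 to 925 mm from the base axis. Payload 12.5 kg.
Tool frame: the origin (TCP) lies at the very end of the fingers, on their centre line; the grasp point (between the pads) lies 19 mm behind it (env.tcp_to_grasp is the distance from the TCP to the grasp point, in mm); z points along the fingers, x is the direction in which the jaws open and shut, and the axes are right-handed (so a half turn about z gives the same grasp; the last joint's range is limited). The gripper opens to 95 mm and grips with 3 to 60 N. Pads are 20 mm wide; open, the fingers measure 119 mm over their backs; the gripper's body (75 mm by 180 mm) begins 59 mm behind the grasp point.
Start: joints at [1.015, 0.491, 1.559, -0, 1.092, -0.106], TCP at [271.728, 562.86, 214.661] pointing down, gripper open.
Joint ranges: [-3.1, 3.1], [-0.84, 2.19], [0.05, 2.79], [-1.13, 4.28], [0.06, 2.93], [-2.69, 2.69]. Speed limits (rad/s): [2.22, 2.22, 2.79, 3.14, 3.14, 3.14].

INTERFACE

Orientations are given as [roll, pitch, yaw] about the fixed x, y, z axes, in that order (R = Rz(yaw) Ry(pitch) Rx(roll)).
In Python, from cell import env, vision, job gives the robot as it stands.
- The arm moves only by the shell command python3 -m pendant 'ROWS' [OPENING]. ROWS is JSON, a list of rows, each a list of 4 numbers: the shift along the tool's x, y, z in mm, then the turn about the tool's z in degrees. In form: [[tx, ty, tz, turn], ...]. A call has 1 to 8 rows; each row is the pose to reach, as a shift and turn from the pose measured when the call began, along the tool's axes at that moment; what a row does not reach only later rows make up. A row lasts 1/8 s, in which the tool goes at most 62.5 mm and 10.7 degrees, less where a joint would pass 70% of its speed; a pose out of reach is approached as far as the arm can. A call with a gripper value outside its range is refused whole. OPENING is the closure, from 0 (fully open) to 1 (shut), set as the call begins (- or left out, the last holds). The fingers move at their own pace and stop on an object; the grip force is fixed at half the most. Time passes only in rows, so rows that repeat a pose let the fingers close. It gives the time, the measured TCP pose, the force and the opening at its end, in the units of the state.
- env.state(): the state, without advancing time (a new reading comes with each control period).
- vision.read_camera(name): name is "scene" or "top" or "wrist"; returns a dict with "pixels" (400x640x3 uint8, red, green, blue), "intrinsics" (3x3 intrinsics, pixels), "R" (3x3) and "t" (3): a world point X has camera coordinates R X + t; the wrist camera has in their place "tool_from_camera" (4x4, takes a point from camera to tool coordinates, whose origin is the TCP and whose axes are the tool frame's). Camera axes: x right, y down, z forward; pixel columns grow to the right and rows downward; lengths in mm; the calibration is good to about 2 mm. A picture is of the moment at which its call begins: read the wrist's pose just before it. There is no depth.
- job.job_done(): hands the job in, once; it reports no verdict.
Trained networks look in a picture, given as the dict that the camera call returned (one of the last four; its "shot" number tells which), for a name from the list of things; names that differ only in an ending like _2 or _b are one class to them, and where a whole thing is asked for, a point or a joint stands for the part that bears it (a point fixed in the world has none). Each returns a list of dicts, best first, with "confidence" (0 to 1); they miss things now and then, are a little off and sometimes report something else, mostly with a low value. They report only what shows in the picture. A call takes as long as a camera call. They do not tell look-alikes from the thing itself.
- vision.find_in(picture, query): "at" ([x, y, z] in mm, in the coordinates of the camera as it stood for that picture, good to about 4 mm: the middle of the surface that is visible of it).
- vision.regions_of(picture, query): "pixels" (400x640 bool, what is visible of it).
The state is a dict: "t": time; "joints": joint angles; "qvel": joint speeds; "tau": joint torques, N m; "eef_pos": TCP position; "tcp_rot": TCP orientation; "ft_force": force on the tool from outside, world axes, zero at the start; "moment": the same for the moment, N m; "opening": opening from 0.0 (shut) to 1.0 (fully open).
Only numpy, scipy, OpenCV 4.12 (cv2) and the standard library are available. Lean on these libraries where they do the work, as an engineer would, in place of code of your own. Each camera call takes 0.05 s, during which the arm holds its last target.

TASK

The grey test cassette on the bench already carries two cells: leaving it standing there, fill its two empty pockets with two of the full-size cells from the green tray, so that it carries four; the short slim stray cell and the cells you do not need stay standing in the tray. Then take the cassette by the web in its middle, lower it upright through the slot in the tester's guard plate and press it down onto the sprung probe board, well past half of the board's travel. Finish like that, still gripping the cassette and holding it pressed down in the slot, and leave the meter, the tape and the tweezers where they lie.

Things in the scene. Friction and masses are not known exactly. Their poses are not given: they have to be found in the camera images.
- cassette: Loose grey plastic cassette standing on the bench at any yaw, 146 mm long (x), 30 mm wide (y), 0.15 kg empty; origin at the centre of its underside. Its lowest 3 mm are 2 mm smaller all round. Four 25 mm square pockets in a row, floors 4 mm, wall tops 38 mm up. In the middle a web, 24 mm (x) by 18 mm (y), 38 to 86 mm up. It may go into the slot either way round.
- web (a point): Point inside the cassette's web, 66 mm above the underside: grip here, across the cassette's y, fingertips at least 45 mm above its underside, to stay clear of the guard plate when it is pressed in. Axes as the cassette's.
- pocket0 (a point): Centre of the floor of the cassette's pocket 0, 58 mm from the middle towards -x of the cassette. A cell stands here at the start.
- pocket1 (a point): Centre of the floor of the cassette's pocket 1, 30.5 mm from the middle towards -x of the cassette. Empty at the start.
- pocket2 (a point): Centre of the floor of the cassette's pocket 2, 30.5 mm from the middle towards +x of the cassette. A cell stands here at the start.
- pocket3 (a point): Centre of the floor of the cassette's pocket 3, 58 mm from the middle towards +x of the cassette. Empty at the start.
- cell1: Full-size cell, 21 mm in diameter and 70 mm tall, 70 g, blue sleeve, bare steel at the top; origin at the centre of its underside, z up. At the start it stands in the green tray. The full-size cells are all alike; the lowest 4 mm taper to 16 mm in diameter.
- cell2: Full-size cell, 21 mm in diameter and 70 mm tall, 70 g, blue sleeve, bare steel at the top; origin at the centre of its underside, z up. At the start it stands in the green tray. The full-size cells are all alike; the lowest 4 mm taper to 16 mm in diameter.
- cell3: Full-size cell, 21 mm in diameter and 70 mm tall, 70 g, blue sleeve, bare steel at the top; origin at the centre of its underside, z up. At the start it stands in the green tray. The full-size cells are all alike; the lowest 4 mm taper to 16 mm in diameter.
- cell4: Full-size cell, 21 mm in diameter and 70 mm tall, 70 g, blue sleeve, bare steel at the top; origin at the centre of its underside, z up. At the start it stands in the green tray. The full-size cells are all alike; the lowest 4 mm taper to 16 mm in diameter.
- cell5: Full-size cell, 21 mm in diameter and 70 mm tall, 70 g, blue sleeve, bare steel at the top; origin at the centre of its underside, z up. At the start it stands in the cassette. The full-size cells are all alike; the lowest 4 mm taper to 16 mm in diameter.
- cell6: Full-size cell, 21 mm in diameter and 70 mm tall, 70 g, blue sleeve, bare steel at the top; origin at the centre of its underside, z up. At the start it stands in the cassette. The full-size cells are all alike; the lowest 4 mm taper to 16 mm in diameter.
- stray: Short slim cell of another type, 14 mm in diameter and 50 mm tall, standing in the tray among the others (its place changes); origin at the centre of its underside. To be left in the tray.
- tray: Fixed green tray, 132 mm (x) by 162 mm (y), floor 4 mm and rim 32 mm above the bench, low grid ribs inside, tops 14 mm above the bench; origin at the centre of its underside. Cells in it stand about 60 mm apart along its y and 90 mm along its x, so grip them across its x. Left or right of the cassette.
- tester: Fixed bench tester, 214 mm wide (y), 200 mm deep: white base with a sloped display panel on its -x side, over it a guard hood of clear panels under a 140 x 210 mm aluminium guard plate, its top 100 mm above the bench. Origin on the bench, under the slot's centre. Left or right of the cassette.
- slot (a point): Centre of the slot, level with the top of the guard plate, 100 mm above the bench. The slot goes through the 8 mm plate, 148 mm long along the tester's y, 32 mm wide along its x: 2 mm more than the cassette each way. Flared lips round it, 60 degrees steep, rise 8 mm above the plate. Axes as the tester's.
- probe_board (a joint): Sprung probe board with four brass pins in the hood, under the slot: how far it is pressed down, 0 to 0.008 m. Unpressed, its top is 26 mm below the guard plate's top. It starts to give at about 8 N and takes 14 N at its stop, so the loaded cassette (4.5 N) does not sink it by its weight.
- meter: Hand-held grey meter, 74 x 150 x 30 mm, lying on the bench; origin at the centre of its underside. Leave it.
- tape: White roll of tape, 72 mm in diameter, 20 mm high, lying flat; origin at the centre of its underside. Leave it.
- tweezers: Black plastic tweezers, 110 mm long, lying flat; origin at the centre of their underside. Leave them.
There are look-alikes about, which are no part of the job. What is shaped like the cell3 but pink or red is not meant.

How it is judged (in metres and radians):
On the way, in this order (a step that is already met when the one before it is completed fails the run):
1. the cassette stands on the bench with a full-size cell in each of its four pockets (distance between any of cell1, cell2, cell3, cell4, cell5, cell6 and pocket0 below 0.006 m and distance between any of cell1, cell2, cell3, cell4, cell5, cell6 and pocket1 below 0.006 m and distance between any of cell1, cell2, cell3, cell4, cell5, cell6 and pocket2 below 0.006 m and distance between any of cell1, cell2, cell3, cell4, cell5, cell6 and pocket3 below 0.006 m and height (world z) of cassette below 0.004 m and angle between cassette's own z axis and vertical below 0.05 rad), for 0.2 s.
2. the loaded cassette is lifted clear above the guard plate (height (world z) of cassette above 0.101 m and distance between any of cell1, cell2, cell3, cell4, cell5, cell6 and pocket0 below 0.006 m and distance between any of cell1, cell2, cell3, cell4, cell5, cell6 and pocket1 below 0.006 m and distance between any of cell1, cell2, cell3, cell4, cell5, cell6 and pocket2 below 0.006 m and distance between any of cell1, cell2, cell3, cell4, cell5, cell6 and pocket3 below 0.006 m), for 0.1 s.
3. the cassette's foot is through the slot (x of cassette in the frame of slot between -0.004 and 0.004 m and y of cassette in the frame of slot between -0.004 and 0.004 m and angle between the x axis of cassette and the y axis of tester, either way round below 0.06 rad and angle between cassette's own z axis and vertical below 0.08 rad and z of cassette in the frame of slot below -0.01 m), for 0.1 s.
At the end, for the whole second after the job is handed in: A full-size cell in each pocket (6 mm), all other cells upright in the tray; cassette upright (0.08 rad), lined up (0.06 rad) and centred (4 mm) in the slot, foot over 29 mm below the plate's top, probe board down over 4.5 of 8 mm, at rest, web still gripped (28 mm, over 5 N) (distance between any of cell1, cell2, cell3, cell4, cell5, cell6 and pocket0 below 0.006 m and distance between any of cell1, cell2, cell3, cell4, cell5, cell6 and pocket1 below 0.006 m and distance between any of cell1, cell2, cell3, cell4, cell5, cell6 and pocket2 below 0.006 m and distance between any of cell1, cell2, cell3, cell4, cell5, cell6 and pocket3 below 0.006 m and x of cassette in the frame of slot between -0.004 and 0.004 m and y of cassette in the frame of slot between -0.004 and 0.004 m and angle between the x axis of cassette and the y axis of tester, either way round below 0.06 rad and angle between cassette's own z axis and vertical below 0.08 rad and x of stray in the frame of tray between -0.062 and 0.062 m and y of stray in the frame of tray between -0.077 and 0.077 m and height (world z) of stray below 0.012 m and angle between stray's own z axis and vertical below 0.2 rad and ((x of cell1 in the frame of tray between -0.062 and 0.062 m and y of cell1 in the frame of tray between -0.077 and 0.077 m and height (world z) of cell1 below 0.012 m and angle between cell1's own z axis and vertical below 0.2 rad) or distance between cell1 and pocket0 below 0.006 m or distance between cell1 and pocket1 below 0.006 m or distance between cell1 and pocket2 below 0.006 m or distance between cell1 and pocket3 below 0.006 m) and ((x of cell2 in the frame of tray between -0.062 and 0.062 m and y of cell2 in the frame of tray between -0.077 and 0.077 m and height (world z) of cell2 below 0.012 m and angle between cell2's own z axis and vertical below 0.2 rad) or distance between cell2 and pocket0 below 0.006 m or distance between cell2 and pocket1 below 0.006 m or distance between cell2 and pocket2 below 0.006 m or distance between cell2 and pocket3 below 0.006 m) and ((x of cell3 in the frame of tray between -0.062 and 0.062 m and y of cell3 in the frame of tray between -0.077 and 0.077 m and height (world z) of cell3 below 0.012 m and angle between cell3's own z axis and vertical below 0.2 rad) or distance between cell3 and pocket0 below 0.006 m or distance between cell3 and pocket1 below 0.006 m or distance between cell3 and pocket2 below 0.006 m or distance between cell3 and pocket3 below 0.006 m) and ((x of cell4 in the frame of tray between -0.062 and 0.062 m and y of cell4 in the frame of tray between -0.077 and 0.077 m and height (world z) of cell4 below 0.012 m and angle between cell4's own z axis and vertical below 0.2 rad) or distance between cell4 and pocket0 below 0.006 m or distance between cell4 and pocket1 below 0.006 m or distance between cell4 and pocket2 below 0.006 m or distance between cell4 and pocket3 below 0.006 m) and ((x of cell5 in the frame of tray between -0.062 and 0.062 m and y of cell5 in the frame of tray between -0.077 and 0.077 m and height (world z) of cell5 below 0.012 m and angle between cell5's own z axis and vertical below 0.2 rad) or distance between cell5 and pocket0 below 0.006 m or distance between cell5 and pocket1 below 0.006 m or distance between cell5 and pocket2 below 0.006 m or distance between cell5 and pocket3 below 0.006 m) and ((x of cell6 in the frame of tray between -0.062 and 0.062 m and y of cell6 in the frame of tray between -0.077 and 0.077 m and height (world z) of cell6 below 0.012 m and angle between cell6's own z axis and vertical below 0.2 rad) or distance between cell6 and pocket0 below 0.006 m or distance between cell6 and pocket1 below 0.006 m or distance between cell6 and pocket2 below 0.006 m or distance between cell6 and pocket3 below 0.006 m) and value of joint probe_board above 0.0045 m and z of cassette in the frame of slot below -0.029 m and contact force between the fingers and cassette above 5 N and distance between the grasp point and web below 0.028 m and linear speed of cassette below 0.02 m/s); the arm keeps its last pose, push and grip.
It fails at once if the meter is moved by more than 20 mm (distance of meter from where it was at the start of the episode above 0.02 m).
It fails at once if the tape is moved by more than 20 mm (distance of tape from where it was at the start of the episode above 0.02 m).
It fails at once if the tweezers is moved by more than 20 mm (distance of tweezers from where it was at the start of the episode above 0.02 m).
It fails at once if the stray cell is lifted out of the tray or falls over (height (world z) of stray above 0.034 m or angle between stray's own z axis and vertical above 0.5 rad).
It also fails if it takes over 61 s, if anything falls off the work surface, if the arm or the gripper's body presses on something with over 40 N, if the wrist force passes 120 N, or if a joint passes its speed limit or range.

## Working session

There is one attempt and no reset: what is moved stays moved. The work goes in short steps, Python scripts to look and compute and a shell command to move; the robot and the scene stay as the last step left them, time stands still between calls to the robot, and variables do not carry over. Pictures are saved under pics/ and viewed, and the job is handed in when it is done.

```bash
ls; mkdir -p pics
python3 - <<'E'
from cell import env, vision, job
import cv2
s=env.state();print(s['t'],s['eef_pos'],s['tcp_rot'],s['opening'],env.tcp_to_grasp)
for n in ['scene','top','wrist']:
    p=vision.read_camera(n)
    cv2.imwrite(f'pics/{n}0.png',p['pixels'][:,:,::-1])
    print(n,p['intrinsics'].tolist(),p.get('R'),p.get('t'),p.get('tool_from_camera'))
E
```

```text
pics
0.0 [271.58460424 562.64743966 214.05780963] [-3.14147482e+00  1.08120665e-03  1.12099985e+00] 0.9977351407787747 18.8
scene [[375.6102236848405, 0.0, 320.16327719150826], [0.0, 375.6102236848405, 193.0777847203738], [0.0, 0.0, 1.0]] [[-0.67283333  0.73977634 -0.00512727]
 [ 0.63388295  0.57292127 -0.51957061]
 [-0.38142852 -0.35283451 -0.85441213]] [ 362.71642151 -293.81625911 1107.69483957] None
top [[467.6697665853133, 0.0, 323.1210107962481], [0.0, 467.6697665853133, 199.07621165608936], [0.0, 0.0, 1.0]] [[-0.02845356 -0.99959198  0.00250366]
 [-0.98849493  0.02776527 -0.14868375]
 [ 0.14855357 -0.00670543 -0.98888163]] [  15.95286304  545.17051064 1034.01574349] None
wrist [[299.16919665902196, 0.0, 320.42624774968584], [0.0, 299.16919665902196, 198.00459976369677], [0.0, 0.0, 1.0]] None None [[ 9.99999365e-01 -1.06883977e-03  3.58335946e-04  5.40853074e-02]
 [ 9.46860671e-04  9.68872376e-01  2.47558925e-01 -6.87053320e+01]
 [-6.11782625e-04 -2.47558429e-01  9.68872773e-01 -1.71639867e+02]
 [ 0.00000000e+00  0.00000000e+00  0.00000000e+00  1.00000000e+00]]
```

View pics/scene0.png

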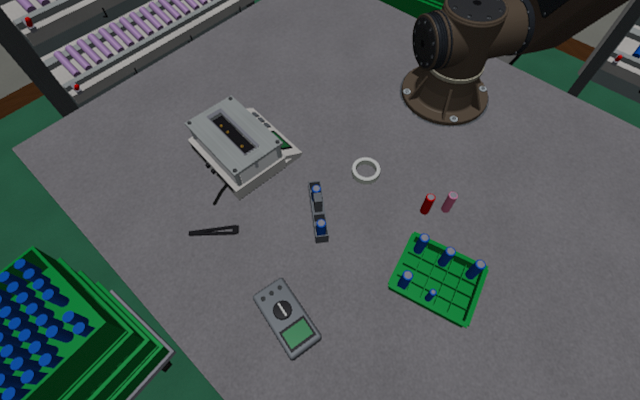

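View pics/top0.png

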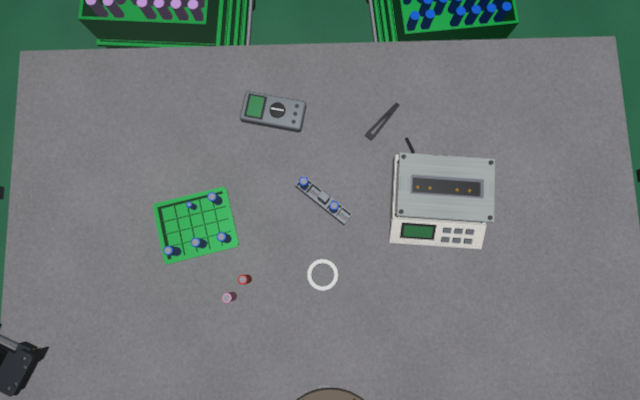

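View pics/wrist0.png

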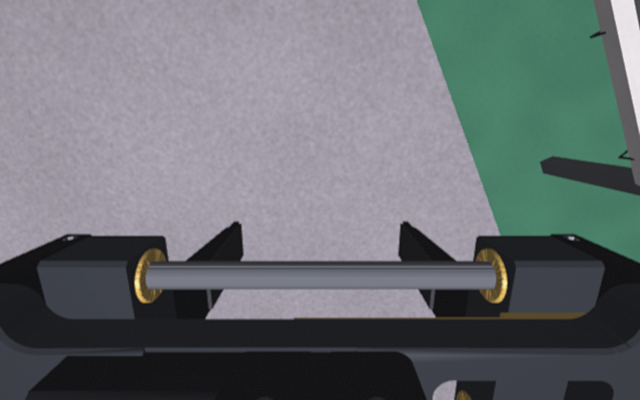

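The top view shows the tray at about (197,225). Its full-size blue cells are at (214,198), (222,237), (196,242) and (169,250), and the short stray is at (190,205). The cassette is at (323,198), with cells at its upper-left end and just right of the web. The slot is at (447,187). The red (243,279) and pink (228,297) look-alikes stand outside the tray. Next I'll measure these.

```bash
cat > h.py <<'E'
from cell import env, vision, job
import cv2, numpy as np
from scipy.spatial.transform import Rotation as Ro
def cam(name):
    s=env.state(); p=vision.read_camera(name)
    if name=='wrist':
        T=np.eye(4);T[:3,:3]=Ro.from_euler('xyz',s['tcp_rot']).as_matrix();T[:3,3]=s['eef_pos']
        W=np.linalg.inv(T@np.array(p['tool_from_camera'])); p['R']=W[:3,:3];p['t']=W[:3,3]
    return p
def back(p,uv,z):
    K=np.array(p['intrinsics']);R=np.array(p['R']);t=np.array(p['t'])
    d=R.T@np.linalg.solve(K,[uv[0],uv[1],1.]);c=-R.T@t
    return c+d*(z-c[2])/d[2]
def proj(p,X):
    X=np.atleast_2d(X);q=(np.array(p['R'])@X.T).T+np.array(p['t']);q=(np.array(p['intrinsics'])@q.T).T
    return q[:,:2]/q[:,2:]
def world(p,c): return np.array(p['R']).T@(np.array(c)-np.array(p['t']))
E
python3 - <<'E'
from h import *
p=cam('top')
for q in ['cell1','stray','cassette','web','tray','tester','probe_board','meter','tape','tweezers']:
    for d in vision.find_in(p,q)[:8]:
        w=world(p,d['at']);print(q,round(d['confidence'],2),w.round(0),proj(p,w)[0].round(0))
im=p['pixels'][:,:,::-1]
cv2.imwrite('pics/c1.png',cv2.resize(im[150:270,140:360],None,fx=3.6,fy=3.6,interpolation=2))
cv2.imwrite('pics/c2.png',cv2.resize(im[140:255,380:510],None,fx=5,fy=5,interpolation=2))
E
```

```text
cell1 0.68 [462. 226.  72.] [222. 237.]
cell1 0.64 [331. 210.  71.] [229. 297.]
cell1 0.63 [582.  40.  71.] [305. 181.]
cell1 0.58 [521. -21.  74.] [333. 207.]
cell1 0.56 [549. 246.  71.] [213. 198.]
cell1 0.53 [436. 337.  65.] [172. 250.]
cell1 0.41 [449. 276.  70.] [199. 244.]
stray 0.55 [536. 300.  45.] [192. 206.]
cassette 0.57 [541.   6.  37.] [321. 201.]
web 0.65 [537.   0.  40.] [323. 203.]
tray 0.64 [500. 300.   5.] [196. 224.]
tester 0.62 [ 528. -258.   99.] [442. 200.]
tester 0.56 [535. 304.  47.] [190. 207.]
probe_board 0.65 [542.  -1.  38.] [324. 201.]
probe_board 0.62 [ 560. -268.   77.] [443. 187.]
meter 0.96 [757. 117.  28.] [272. 114.]
meter 0.36 [539.   0.  38.] [323. 202.]
tape 0.86 [371.   6.  20.] [323. 276.]
tape 0.3 [536. 300.  45.] [192. 206.]
tape 0.22 [536.   3.  38.] [322. 203.]
tweezers 0.58 [ 733. -146.    4.] [381. 124.]
tweezers 0.36 [541.  -3.  36.] [325. 201.]
```

View pics/c1.png

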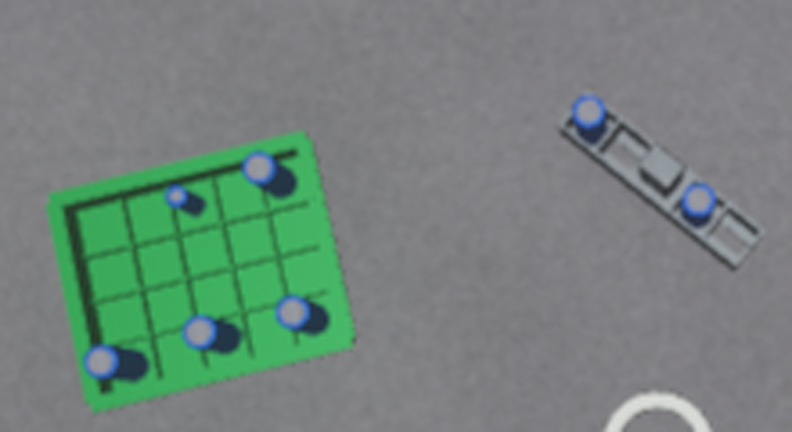

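View pics/c2.png

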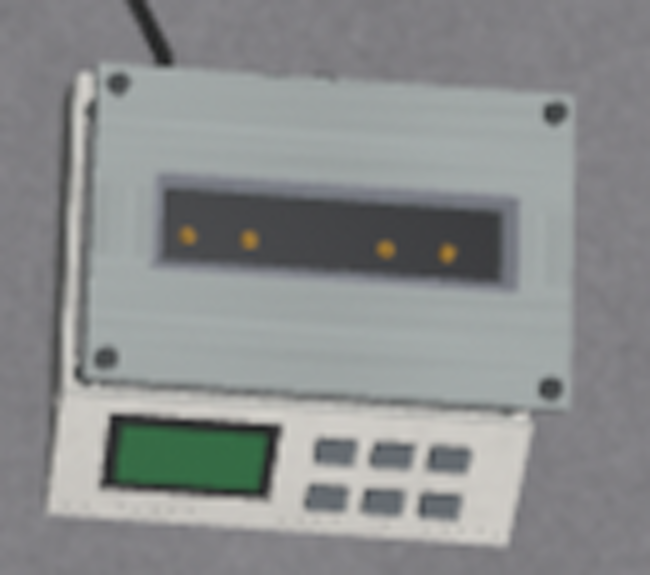

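```bash
cat >> h.py <<'E'
def go(target,yaw=None):
    s=env.state();R=Ro.from_euler('xyz',s['tcp_rot']).as_matrix()
    d=R.T@(np.array(target,float)-s['eef_pos'])
    x=R[:,0];y0=np.arctan2(x[1],x[0])
    tr=0 if yaw is None else -((np.degrees(yaw-y0)+90)%180-90)
    print('shift',d.round(1),'turn',round(float(tr),1),'| at',np.round(s['eef_pos'],1),'yaw',round(np.degrees(y0),1),'t',round(s['t'],2),'open',round(s['opening'],3),'f',np.round(s['ft_force'],1))
E
python3 - <<'E'
from h import *
p=cam('top')
f=lambda u,v:(u/3.6+140-.4,v/3.6+150-.4)
for n,(u,v),z in [('A',(293,311),74),('B',(200,331),74),('C',(259,167),74),('D',(101,361),74),('stray',(177,195),54),('p0',(589,110),74),('p2',(698,200),74),('TL',(50,195),32),('TR',(308,132),32),('BL',(95,410),32),('BR',(354,342),32),('webtop',(661,168),86)]:
    print(n,back(p,f(u,v),z).round(1))
g=lambda u,v:(u/5+380-.4,v/5+140-.4)
P={n:back(p,g(u,v),z) for n,(u,v),z in [('s1',(160,178),108),('s2',(517,200),108),('s3',(514,287),108),('s4',(152,265),108),('a',(101,65),100),('b',(574,96),100),('c',(568,409),100),('d',(84,380),100)]}
for n in P: print(n,P[n].round(1))
for k in ['s1 s2 s3 s4','a b c d']: print(np.mean([P[i] for i in k.split()],0))
for a,b in ['ab','dc',('s1','s2'),('s4','s3')]:
    d=P[a]-P[b];print(np.linalg.norm(d),np.degrees(np.arctan2(d[1],d[0]))-90)
go([448,226,150],np.radians(13.5))
E
```

```text
A [464.7 227.6  74. ]
B [454.1 284.2  74. ]
C [554.3 249.   74. ]
D [437.6 344.1  74. ]
stray [541.2 305.   54. ]
p0 [584.5  44.1  74. ]
p2 [526.1 -21.9  74. ]
TL [546.8 392.7  32. ]
TR [583.2 227.3  32. ]
BL [409.  360.9  32. ]
BR [447.1 197.8  32. ]
webtop [5.449e+02 5.000e-01 8.600e+01]
s1 [ 582.3 -192.5  108. ]
s2 [ 568.3 -346.7  108. ]
s3 [ 530.2 -342.4  108. ]
s4 [ 544.2 -186.8  108. ]
a [ 635.3 -170.9  100. ]
b [ 615.5 -378.4  100. ]
c [ 477.5 -364.3  100. ]
d [ 496.  -156.2  100. ]
[ 556.2206387  -267.10252883  108.        ]
[ 556.08170613 -267.4493856   100.        ]
208.37506188125928 -5.448084176514442
208.9106801823232 -5.066689971946005
154.90475644147017 -5.199511003899616
156.19141129245855 -5.135396847759196
shift [-226.7  305.2   64.6] turn 50.7 | at [271.7 562.8 214.7] yaw 64.2 t 0.75 open 1.003 f [-0.2 -0.7 -0.2]
```

Sizes check out: the p0–p2 distance is 88.1 mm against 88.5, and the plate is 208 mm against 210. I'll move above cell A.

```bash
python3 -m pendant '[[-29,38,6,7],[-62,82,12,15],[-96,128,18,23],[-130,174,24,31],[-162,218,30,40],[-194,262,34,48],[-218,292,36,51],[-227,305,36,51]]' 0.4
```

```text
t: 1.75
eef_pos: [448.4, 224.3, 178.7]
tcp_rot: [-3.142, -0.0, 0.229]
ft_force: [-0.4, 0.5, -0.1]
opening: 0.604
```

Run:
```python
from h import *
p=cam('wrist');cv2.imwrite('pics/w1.png',p['pixels'][:,:,::-1])
for n,X in dict(A=[464.7,227.6,74],B=[454.1,284.2,74],C=[554.3,249,74]).items(): print(n,proj(p,X)[0].round(1))
for d in vision.find_in(p,'cell1')[:8]:
    w=world(p,d['at']);print(round(d['confidence'],2),w.round(1),proj(p,w)[0].round(0))
go([464.7,227.6,42],np.radians(12.5))
```

```text
A [337.3 197. ]
B [340.9 135.3]
C [434.1 196.3]
0.95 [453.5 284.4  80.4] [341. 135.]
0.92 [436.7 342.4  75.5] [338.  63.]
0.87 [371.  184.7  64.5] [236. 215.]
0.84 [548.1 252.5  67.8] [427. 190.]
0.8 [465.7 230.6  76.3] [339. 195.]
0.63 [337.  216.9  67.6] [205. 177.]
shift [ 16.5   1.4 136.8] turn 0.7 | at [448.3 225.2 178.8] yaw 13.2 t 1.85 open 0.601 f [ 0.4  0.9 -0.2]
```

View pics/w1.png

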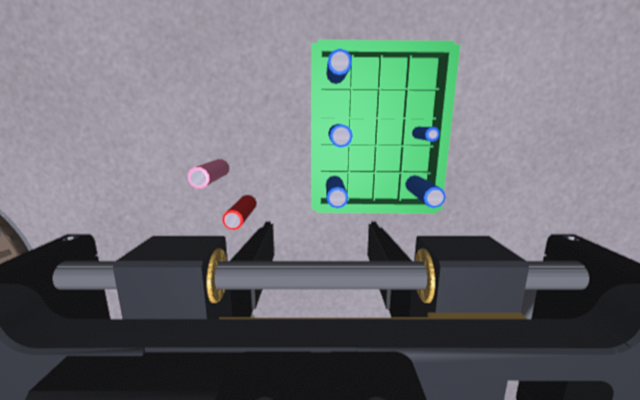

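The wrist view agrees with the top camera to about 1 px: A is at (337,197) and B at (341,135). Both are full-size, blue and in the tray. The red (236,215) and pink (200,177) look-alikes are outside it, and the small stray is at (432,133). I'll descend on A.

```bash
python3 -m pendant '[[14,1,20,1],[16,1,70,1],[16,1,115,1],[16,1,136,1],[16,1,137,1],[16,1,137,1]]' 0.4
python3 - <<'E'
from h import *
p=cam('wrist');cv2.imwrite('pics/w2.png',p['pixels'][:,:,::-1])
go([464.7,227.6,42],np.radians(12.5))
E
```

```text
t: 2.6
eef_pos: [464.2, 228.8, 42.6]
tcp_rot: [-3.141, -0.001, 0.214]
ft_force: [-0.2, -0.5, 0.8]
opening: 0.6
shift [0.  1.1 0.8] turn -0.3 | at [464.4 228.6  42.8] yaw 12.2 t 2.65 open 0.603 f [-0.2 -0.  -0.2]
```

View pics/w2.png

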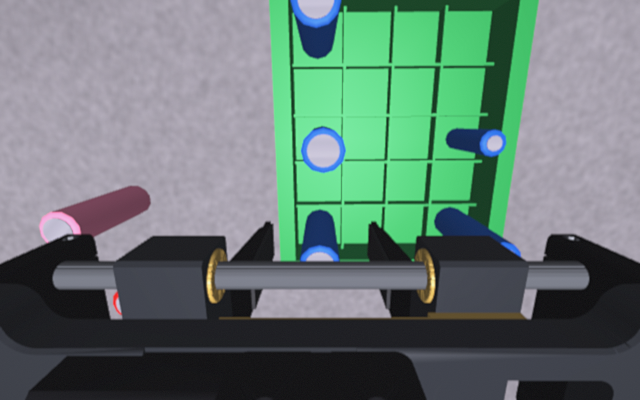

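Cell A's rim is centred between the fingers at (319,250). I'll close on it.

```bash
python3 -m pendant '[[0,0,0,0],[0,0,0,0],[0,0,0,0],[0,0,0,0]]' 1
python3 - <<'E'
from h import *
p=cam('wrist');cv2.imwrite('pics/w3.png',p['pixels'][:,:,::-1][100:400])
for q in [(323,150)]: print(back(p,q,74))
# pocket targets
u=np.array([-58.4,-66.0]);u/=np.linalg.norm(u)
c=np.array([584.5,44.1])+58*u; print(c,np.degrees(np.arctan2(u[1],u[0])))
for k in(-30.5,58): print(k,c+k*u)
go([464,228,150])
t=c-30.5*u; go([t[0],t[1],150],np.arctan2(u[1],u[0])+np.pi/2)
E
```

```text
t: 3.15
eef_pos: [464.5, 228.6, 42.9]
tcp_rot: [-3.141, -0.002, 0.214]
ft_force: [-0.5, -0.1, -1.3]
opening: 0.236
[454.18740719 283.83473891  74.        ]
[546.06503501   0.6632245 ] -131.50395995814264
-30.5 [566.27652522  23.50497713]
58 [507.63007002 -42.77355101]
shift [  -0.3    0.4 -107.1] turn 0.0 | at [464.4 228.6  42.9] yaw 12.2 t 3.2 open 0.216 f [0.1 0.4 2.1]
shift [  56.3  222.  -107.1] turn 53.7 | at [464.4 228.6  42.9] yaw 12.2 t 3.2 open 0.216 f [0.1 0.4 2.1]
```

Gripped: the opening of 0.216 is about 20.6 mm. I'll lift and travel above pocket 1.

```bash
python3 -m pendant '[[0,0,-50,0],[0,4,-95,0],[6,30,-107,8],[16,70,-107,18],[27,110,-107,28],[38,150,-107,38],[47,188,-107,46],[55,215,-107,53]]'; python3 -m pendant '[[1,6,0,1],[1,6,0,1]]'
python3 - <<'E'
from h import *
p=cam('wrist');cv2.imwrite('pics/w4.png',p['pixels'][:,:,::-1])
print(proj(p,[[584.5,44.1,74],[526.1,-21.9,74],[566.3,23.5,38],[507.6,-42.8,38]]).round(1))
go([566.3,23.5,45],np.radians(-41.5))
E
```

```text
t: 4.2
eef_pos: [564.0, 28.4, 149.7]
tcp_rot: [-3.14, -0.001, -0.717]
ft_force: [0.0, 0.1, -1.6]
opening: 0.216
t: 4.45
eef_pos: [560.0, 23.4, 149.5]
tcp_rot: [-3.141, 0.0, -0.733]
ft_force: [0.2, 0.2, -0.8]
opening: 0.213
[[325.1 168.6]
 [325.7 265.5]
 [324.7 191.2]
 [325.2 273.9]]
shift [  4.8  -3.8 104.6] turn -0.5 | at [560.1  23.8 149.6] yaw -42.0 t 4.5 open 0.214 f [ 1.2  0.2 -0.5]
```

View pics/w4.png

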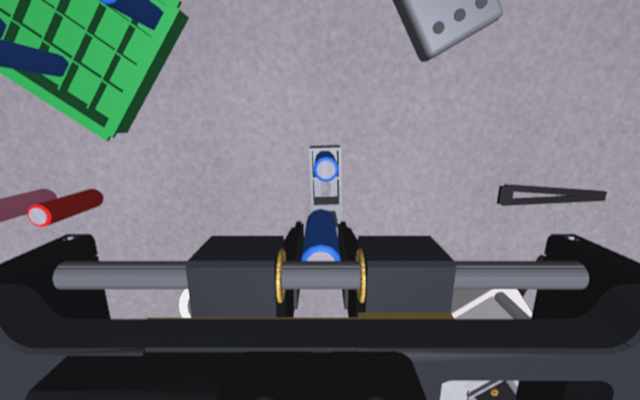

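The predicted pocket-0 cell position (325,169) matches the picture at (325,168), and pocket 1 is open at (325,191). I'll lower to just above the wall and check.

```bash
python3 -m pendant '[[4,-4,20,-0.5],[5,-5,50,-0.5],[5,-5,60,-0.5],[5,-5,60,-0.5]]'
python3 - <<'E'
from h import *
p=cam('wrist');cv2.imwrite('pics/w5.png',cv2.resize(p['pixels'][120:300,220:430,::-1],None,fx=3,fy=3))
print((proj(p,[[584.5,44.1,74],[526.1,-21.9,74],[566.3,23.5,38],[507.6,-42.8,38]])-[220,120])*3)
go([566.3,23.5,45],np.radians(-41.5))
E
```

```text
t: 5.0
eef_pos: [566.9, 24.8, 89.5]
tcp_rot: [-3.141, 0.001, -0.722]
ft_force: [0.5, 0.5, -0.4]
opening: 0.215
[[301.37323471 214.43572631]
 [300.96000622 575.12859611]
 [301.38392863 286.28197912]
 [300.9447773  583.36398687]]
shift [ 0.   1.6 45.2] turn 0.1 | at [567.3  24.7  90.2] yaw -41.4 t 5.05 open 0.214 f [-0.1 -0.2 -0.5]
```

View pics/w5.png

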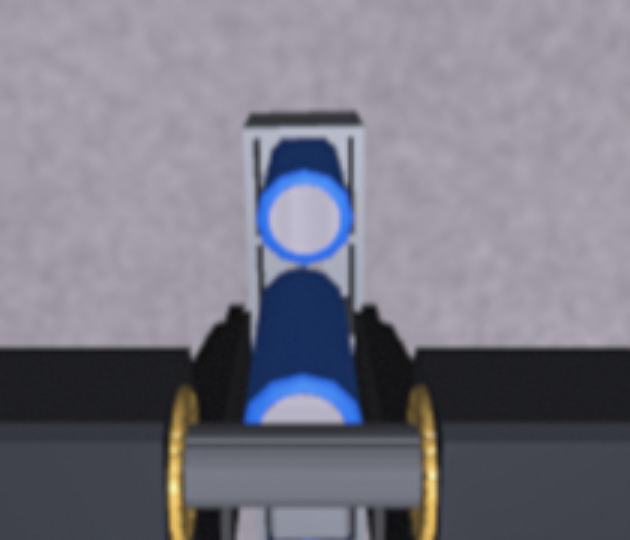

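Cassette rails at x=245 and 363 are centred on 304, and the held cell is at about 302, so it is aligned within 1 mm. I'll lower it.

```bash
python3 -m pendant '[[0.5,0.6,12,0],[0.5,0.6,24,0],[0.5,0.6,36,0],[0.5,0.6,45,0],[0.5,0.6,46,0],[0.5,0.6,46,0]]'
```

```text
t: 5.8
eef_pos: [567.4, 23.9, 44.2]
tcp_rot: [-3.14, -0.0, -0.723]
ft_force: [0.2, 0.1, -0.1]
opening: 0.214
```

```bash
python3 -m pendant '[[0,0,0.8,0],[0,0,0.8,0],[0,0,0.8,0]]' 0.55; python3 -m pendant '[[0,0,-30,0],[0,0,-75,0],[0,0,-105,0],[0,0,-105,0]]'
python3 - <<'E'
from h import *
p=cam('wrist');cv2.imwrite('pics/w6.png',cv2.resize(p['pixels'][120:300,220:430,::-1],None,fx=3,fy=3))
u=np.array([-58.4,-66.0]);u/=np.linalg.norm(u);c=np.array([546.06,.66])
print((proj(p,[[*(c+k*u),74] for k in (-58,-30.5)])-[220,120])*3)
go([454.2,284,150],np.radians(12.5))
E
```

```text
t: 6.18
eef_pos: [567.5, 23.9, 43.6]
tcp_rot: [-3.14, -0.001, -0.723]
ft_force: [0.5, 0.8, 0.3]
opening: 0.435
t: 6.68
eef_pos: [568.3, 23.8, 150.8]
tcp_rot: [-3.137, -0.004, -0.723]
ft_force: [0.2, 0.5, -0.1]
opening: 0.448
[[294.00312045 166.71060192]
 [294.11172421 261.15379006]]
shift [-257.1 -120.2   -0.9] turn -53.9 | at [567.5  23.8 149.2] yaw -41.4 t 6.72 open 0.453 f [-1.4 -0.3 -0.2]
```

View pics/w6.png

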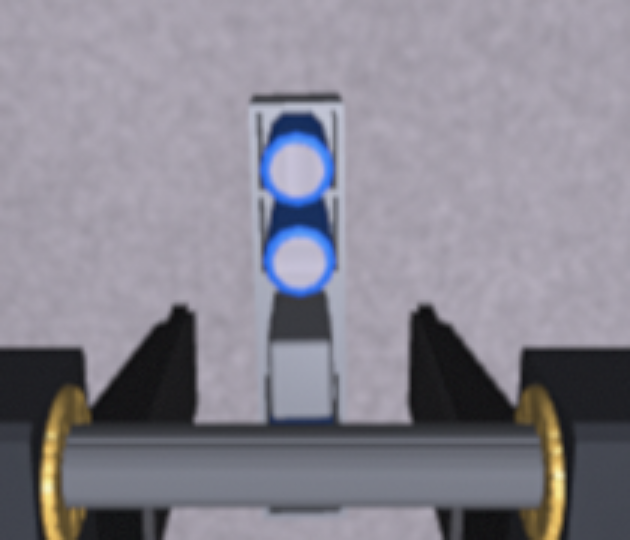

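Pocket 1 now holds a standing cell at (300,260), with pocket 0 at (297,168). Next is cell B.

```bash
python3 -m pendant '[[-25,-12,-1,-5],[-62,-29,-1,-15],[-110,-51,-1,-25],[-158,-73,-1,-35],[-205,-96,-1,-45],[-240,-112,-1,-54],[-257,-120,-1,-54],[-257,-120,-1,-54]]'
python3 - <<'E'
from h import *
p=cam('wrist');cv2.imwrite('pics/w7.png',p['pixels'][:,:,::-1])
print(proj(p,[[454.2,284,74],[437.6,344.1,74]]).round(1))
go([454.2,284,43],np.radians(12.5))
E
```

```text
t: 7.72
eef_pos: [453.7, 284.1, 149.3]
tcp_rot: [3.141, -0.002, 0.218]
ft_force: [0.5, -1.0, 0.0]
opening: 0.449
[[320.2 205. ]
 [316.1 130.6]]
shift [-1.000e-01 -6.000e-01  1.065e+02] turn -0.0 | at [454.1 283.4 149.5] yaw 12.5 t 7.78 open 0.449 f [ 0.3 -0.3 -0.5]
```

View pics/w7.png

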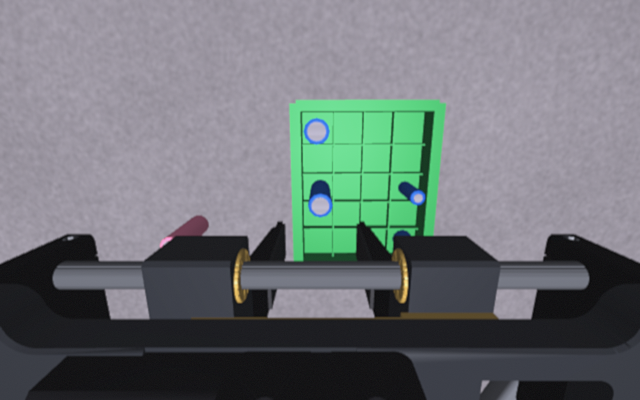

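B shows at (320,205), exactly as predicted. I'll descend and grip.

```bash
python3 -m pendant '[[0,-0.5,40,0],[0,-0.5,85,0],[0,-0.5,105,0],[0,-0.5,106.5,0],[0,-0.5,106.5,0]]'; python3 -m pendant '[[0,0,0,0],[0,0,0,0],[0,0,0,0]]' 1
python3 - <<'E'
from h import *
u=np.array([-58.4,-66.0]);u/=np.linalg.norm(u);c=np.array([546.06,.66])
t=c+58*u;print(t); go([*t,150],np.radians(-41.5))
E
```

```text
t: 8.4
eef_pos: [455.0, 283.4, 43.6]
tcp_rot: [3.141, -0.003, 0.216]
ft_force: [-0.2, 0.1, 0.3]
opening: 0.451
t: 8.78
eef_pos: [455.1, 283.5, 44.1]
tcp_rot: [3.142, -0.004, 0.216]
ft_force: [-1.8, 0.1, 7.9]
opening: 0.218
[507.62503501 -42.7767755 ]
shift [ -18.2  329.9 -106. ] turn 53.9 | at [455.1 283.5  44.1] yaw 12.4 t 8.78 open 0.218 f [-1.8  0.1  7.9]
```

```bash
python3 -m pendant '[[0,0,-50,0],[0,4,-100,0],[-1,40,-130,8],[-4,90,-146,18],[-8,140,-146,28],[-11,195,-146,38],[-14,250,-146,46],[-17,305,-146,54]]'; python3 -m pendant '[[0,22,0,0],[0,22,0,0],[0,22,0,0]]'
python3 - <<'E'
from h import *
p=cam('wrist');cv2.imwrite('pics/w8.png',cv2.resize(p['pixels'][100:300,210:430,::-1],None,fx=3,fy=3))
u=np.array([-58.4,-66.0]);u/=np.linalg.norm(u);c=np.array([546.06,.66])
print((proj(p,[[*(c+k*u),74] for k in (-58,-30.5,30.5)]+[[*c,86]])-[210,100])*3)
go([*(c+58*u),45],np.radians(-41.5))
E
```

```text
t: 9.78
eef_pos: [503.3, -19.9, 190.3]
tcp_rot: [-3.138, -0.003, -0.731]
ft_force: [1.0, 0.1, -0.7]
opening: 0.215
t: 10.15
eef_pos: [488.9, -35.7, 190.4]
tcp_rot: [-3.138, -0.003, -0.731]
ft_force: [0.2, 0.5, -1.3]
opening: 0.211
[[ 388.68935627 -120.02956958]
 [ 387.9247805   -22.25128463]
 [ 386.35539563  178.45055138]
 [ 389.66395708   81.24278929]]
shift [ 18.3  -6.5 145.4] turn -0.3 | at [489.  -35.5 190.4] yaw -41.8 t 10.2 open 0.217 f [-0.7  0.2 -1.1]
```

View pics/w8.png

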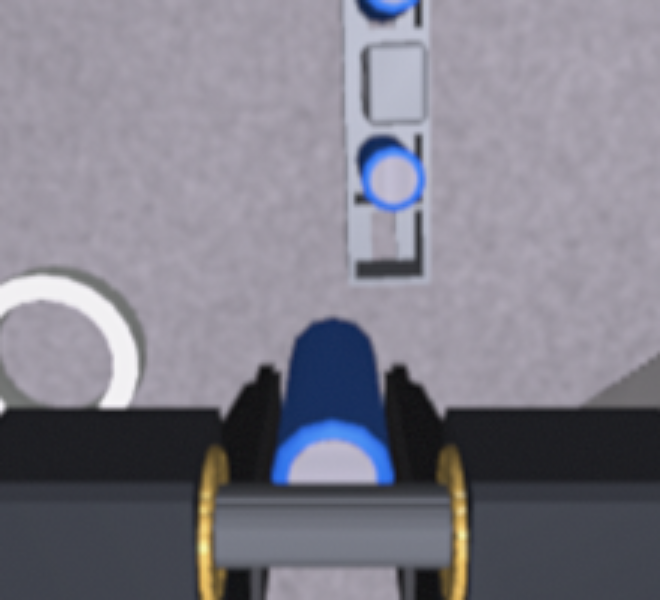

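Run:
```python
from h import *
p=cam('wrist')
f=lambda u,v:(u/3+210-.3,v/3+100-.3)
W={n:back(p,f(*q),z) for n,q,z in [('p2',(392.5,178),74),('web',(396,82),86),('end',(389.5,277),38),('railsmid',(388.5,10),38),('rimL',(351,277),38),('rimR',(428,277),38),('pk3top',(388,203),38),('pk3bot',(389.5,262),38)]}
for n in W: print(n,W[n].round(1))
print(np.linalg.norm(W['rimL']-W['rimR']))
u=np.array([np.cos(np.radians(-131.8)),np.sin(np.radians(-131.8))])
print(W['p2'][:2]+27.5*u, W['web'][:2]+58*u, W['end'][:2]-15*u)
a=W['railsmid']-W['end'];print(np.degrees(np.arctan2(a[1],a[0])))
```

```text
p2 [527.5 -22.7  74. ]
web [ 5.474e+02 -1.000e-01  8.600e+01]
end [501.7 -54.5  38. ]
railsmid [563.5  17.1  38. ]
rimL [491.1 -44.9  38. ]
rimR [512.3 -64.   38. ]
pk3top [519.4 -33.3  38. ]
pk3bot [505.4 -50.2  38. ]
28.547321574278143
[509.13577676 -43.22595137] [508.70434106 -43.36688863] [511.7204151 -43.288734 ]
49.228947464730716
```

Run:
```python
from h import *
go([508.6,-43.6,85],np.radians(-41.4))
```

```text
shift [ 19.8  -6.6 105.4] turn -0.4 | at [489.  -35.4 190.3] yaw -41.8 t 10.25 open 0.218 f [ 0.2 -0.6 -0.7]
```

```bash
python3 -m pendant '[[15,-5,0,-0.4],[20,-6.5,40,-0.4],[20,-6.5,90,-0.4],[20,-6.5,102,-0.4],[20,-6.5,102,-0.4]]'
python3 - <<'E'
from h import *
p=cam('wrist');cv2.imwrite('pics/w9.png',cv2.resize(p['pixels'][120:300,220:430,::-1],None,fx=3,fy=3))
print((proj(p,[[527.5,-22.7,74],[509,-43.2,38]])-[220,120])*3)
go([508.6,-43.6,44.5],np.radians(-41.4))
E
```

```text
t: 10.88
eef_pos: [509.2, -43.8, 88.4]
tcp_rot: [-3.138, -0.002, -0.722]
ft_force: [0.4, 0.5, -0.8]
opening: 0.215
[[298.00038186 207.51151298]
 [297.05108933 281.89468252]]
shift [-1.1  0.6 44.8] turn 0.0 | at [509.6 -43.9  89.3] yaw -41.4 t 10.93 open 0.216 f [ 0.2 -0.4 -0.3]
```

View pics/w9.png

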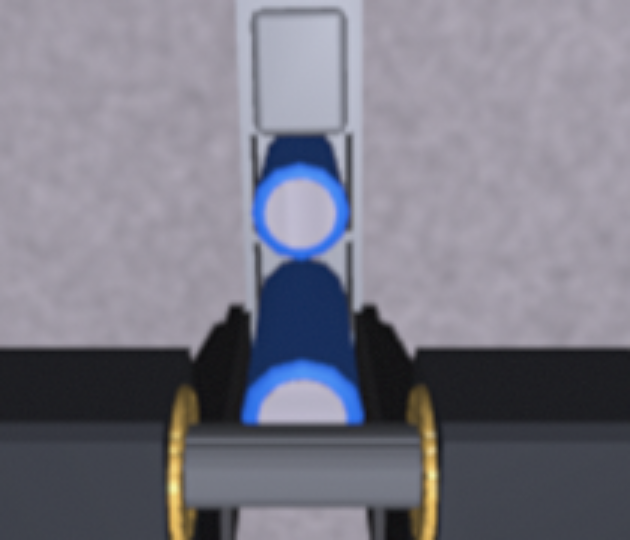

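The view looks the same as at pocket 1: the p2 cell is at (301,211) and the held cell is centred at 302. I'll lower it.

```bash
python3 -m pendant '[[-0.3,1,12,0],[-0.3,1,24,0],[-0.3,1,36,0],[-0.3,1,44,0],[-0.3,1,45,0],[-0.3,1,45,0]]'
```

```text
t: 11.68
eef_pos: [508.8, -44.4, 44.1]
tcp_rot: [-3.138, -0.003, -0.722]
ft_force: [-0.7, -0.0, 1.9]
opening: 0.217
```

```bash
python3 -m pendant '[[0,0,0.3,0],[0,0,0.3,0],[0,0,0.3,0]]' 0.55; python3 -m pendant '[[0,0,-30,0],[0,0,-75,0],[0,10,-115,0],[0,20,-135,0],[0,20,-135,0]]'
python3 - <<'E'
from h import *
p=cam('wrist');cv2.imwrite('pics/w10.png',cv2.resize(p['pixels'][60:300,210:430,::-1],None,fx=2.5,fy=2.5))
t=cam('top');cv2.imwrite('pics/t10.png',cv2.resize(t['pixels'][150:270,140:360,::-1],None,fx=3.6,fy=3.6))
go([546,0,150],np.radians(-41.4))
E
```

```text
t: 12.05
eef_pos: [508.9, -44.4, 43.8]
tcp_rot: [-3.138, -0.003, -0.722]
ft_force: [-0.5, -0.2, -0.2]
opening: 0.435
t: 12.68
eef_pos: [495.2, -59.8, 179.8]
tcp_rot: [-3.137, -0.006, -0.723]
ft_force: [0.5, 0.3, 0.3]
opening: 0.447
shift [ -0.9 -78.2  28.4] turn 0.0 | at [494.8 -59.3 178.1] yaw -41.4 t 12.78 open 0.447 f [-0.3 -0.2 -1.1]
```

View pics/w10.png

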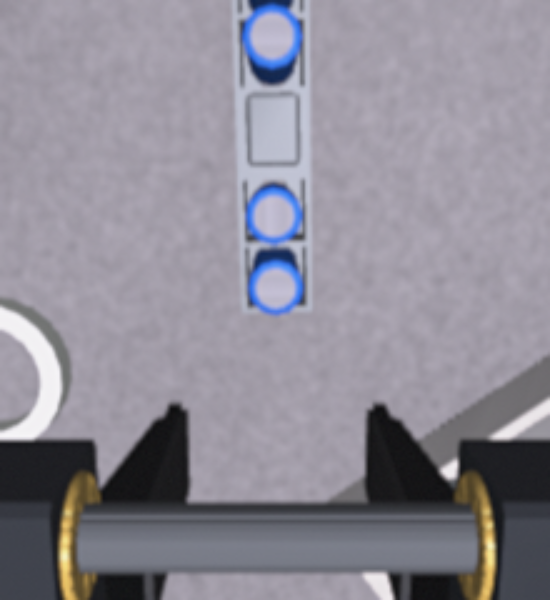

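View pics/t10.png

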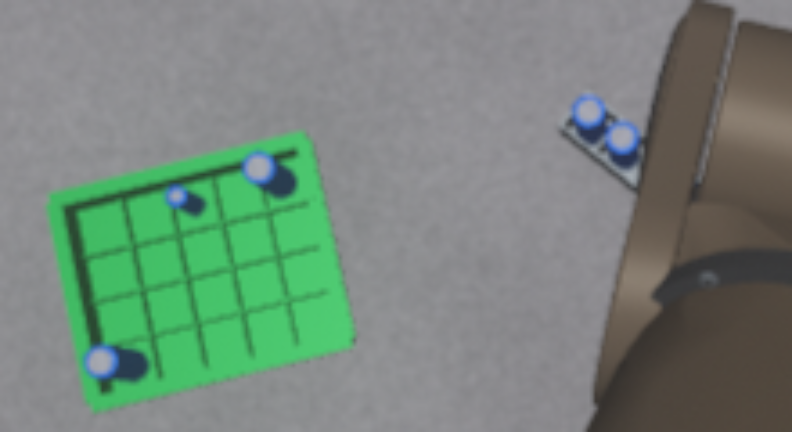

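All four pockets are filled: p1 is at (272,37), the web at (274,129), p2 at (274,213) and p3 at (276,287), with p0 at the top edge. The tray still holds two full cells and the stray, all upright. I'll measure the web.

Run:
```python
from h import *
p=cam('wrist')
f=lambda u,v:(u/2.5+210-.3,v/2.5+60-.3)
P=[back(p,f(*q),z)[:2] for q,z in [((272,37),74),((274,129),86),((274,213),74),((275.5,287),74)]]
for a in P: print(a.round(1))
d=P[0]-P[3];yaw=np.degrees(np.arctan2(d[1],d[0]));u=d/np.linalg.norm(d);print(np.linalg.norm(d),yaw)
c=np.mean([P[0]-30.5*u,P[1],P[2]+30.5*u,P[3]+58*u],0);print(c)
go([*c,150],np.radians(yaw-90))
```

```text
[566.6  23.2]
[ 5.466e+02 -4.000e-01]
[527.4 -22.1]
[509.8 -42.8]
87.13445305993433 49.32357537680513
[5.47022501e+02 4.89773311e-01]
shift [ -0.3 -79.3  28. ] turn -0.7 | at [494.8 -59.2 177.7] yaw -41.4 t 12.82 open 0.449 f [-1.   0.4 -0.2]
```

```bash
python3 -m pendant '[[0,-30,0,-0.7],[0,-65,10,-0.7],[0,-79,35,-0.7],[0,-79.5,48,-0.7],[0,-79.5,48,-0.7]]'
python3 - <<'E'
from h import *
p=cam('wrist');cv2.imwrite('pics/w11.png',cv2.resize(p['pixels'][80:300,210:430,::-1],None,fx=2.7,fy=2.7))
print((proj(p,[[566.6,23.2,74],[546.9,.2,86]])-[210,80])*2.7)
go([547,.3,50],np.radians(-40.7))
E
```

```text
t: 13.45
eef_pos: [546.6, 0.4, 128.6]
tcp_rot: [-3.14, 0.0, -0.71]
ft_force: [0.3, -0.1, 1.1]
opening: 0.449
[[297.60339143 255.5577306 ]
 [297.8639889  370.47792129]]
shift [-0.2  0.1 79.6] turn 0.0 | at [5.470e+02 2.000e-01 1.296e+02] yaw -40.7 t 13.5 open 0.451 f [-0.1  0.4  0.1]
```

View pics/w11.png

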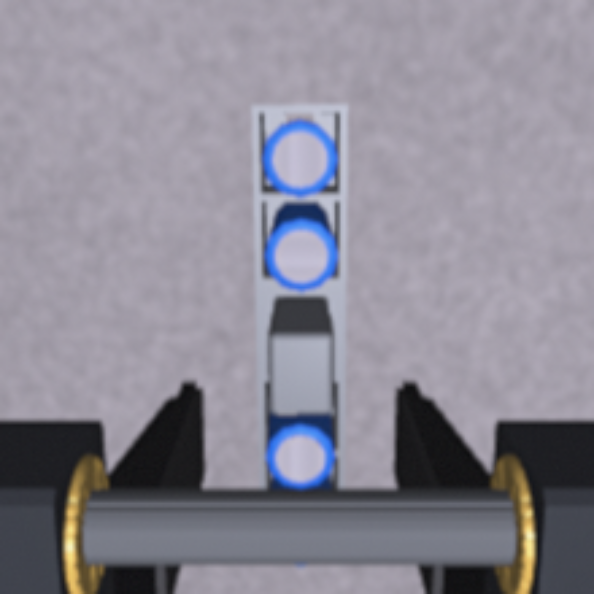

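Aligned within about 1 mm: p1 is at (301,255) and the web at (302,373). I'll descend and grip.

```bash
python3 -m pendant '[[1,0.5,25,0],[1,0.5,55,0],[1,0.5,75,0],[1,0.5,79.5,0],[1,0.5,79.5,0],[1,0.5,79.5,0]]'; python3 -m pendant '[[0,0,0,0],[0,0,0,0],[0,0,0,0],[0,0,0,0]]' 1
python3 - <<'E'
from h import *
go([556.2,-267.2,180],np.radians(-5.2))
E
```

```text
t: 14.25
eef_pos: [548.1, -0.9, 51.1]
tcp_rot: [-3.138, -0.002, -0.71]
ft_force: [-0.3, 0.1, -0.2]
opening: 0.448
t: 14.75
eef_pos: [548.1, -0.9, 51.2]
tcp_rot: [-3.138, -0.002, -0.71]
ft_force: [-1.5, 0.5, 2.7]
opening: 0.19
shift [ 180.1  196.2 -129. ] turn -35.5 | at [548.1  -0.9  51.2] yaw -40.7 t 14.75 open 0.19 f [-1.5  0.5  2.7]
```

Gripped: 0.19 is about 18 mm, the web's width. I'll lift and travel towards the slot, stopping short to measure it with the wrist camera.

```bash
python3 -m pendant '[[0,0,-15,0],[0,0,-45,0],[0,0,-85,0],[0,0,-120,0],[0,0,-140,0],[0,0,-150,0],[0,0,-150,0]]'; python3 -m pendant '[[15,16,0,-4],[40,44,0,-9],[65,71,0,-14],[90,98,0,-20],[113,123,0,-27],[128,138,0,-33],[133,143,0,-35.5],[133,143,0,-35.5]]'
python3 - <<'E'
from h import *
p=cam('wrist');cv2.imwrite('pics/w12.png',p['pixels'][:,:,::-1])
t=cam('top');cv2.imwrite('pics/t12.png',t['pixels'][:,:,::-1])
go([556.2,-267.2,200],np.radians(-5.2))
E
```

```text
t: 15.62
eef_pos: [547.4, -1.1, 201.5]
tcp_rot: [-3.138, -0.003, -0.71]
ft_force: [-0.3, 0.6, -5.3]
opening: 0.186
t: 16.62
eef_pos: [554.5, -196.5, 200.1]
tcp_rot: [-3.14, -0.002, -0.092]
ft_force: [0.5, 0.6, -4.0]
opening: 0.19
shift [ 8.  71.   0.5] turn -0.1 | at [ 554.7 -195.8  200.6] yaw -5.3 t 16.73 open 0.186 f [-0.2  0.2 -3.9]
```

View pics/w12.png

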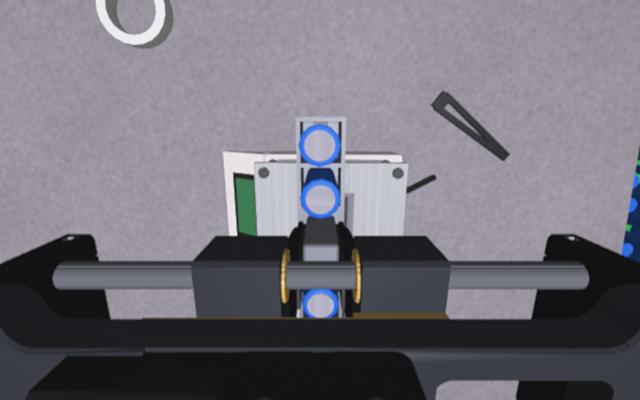

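View pics/t12.png

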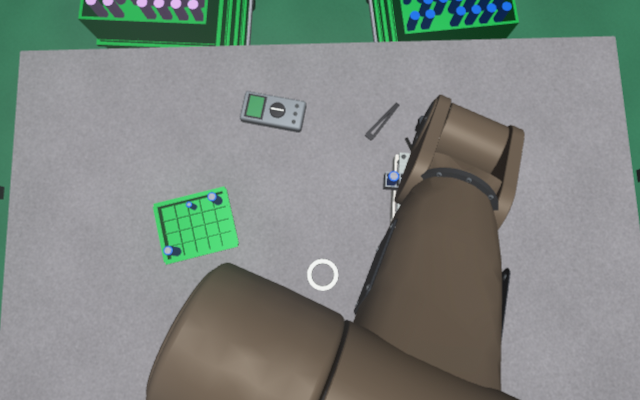

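Run:
```python
from h import *
p=cam('wrist')
im=cv2.resize(p['pixels'][110:250,240:420,::-1],None,fx=4.4,fy=4.4,interpolation=2)
yaw=np.radians(-5.2);ex=np.array([np.cos(yaw),np.sin(yaw)]);ey=np.array([-ex[1],ex[0]])
c=np.array([556.2,-267.2])
pts=[[*(c+sx*ex+sy*ey),z] for sx,sy,z in [(70,105,100),(-70,105,100),(20.6,78.6,108),(-20.6,78.6,108),(20.6,20,108),(16,74,100)]]
q=(proj(p,pts)-[240,110])*4.4
for a in q: cv2.circle(im,tuple(int(v) for v in a),3,(0,0,255),1)
print(q.round(0));cv2.imwrite('pics/w13.png',im)
```

```text
[[725. 227.]
 [ 49. 228.]
 [488. 360.]
 [288. 361.]
 [482. 623.]
 [462. 373.]]
```

View pics/w13.png

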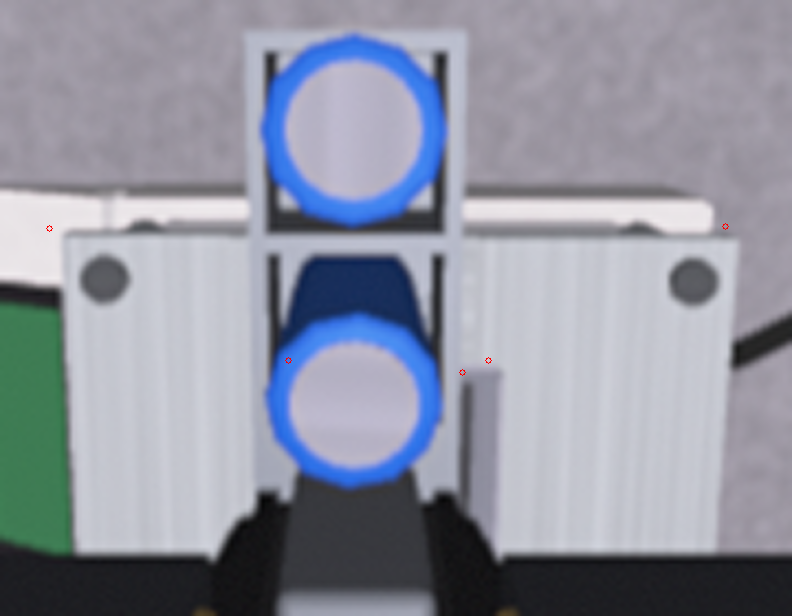

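The plate corners at (63,233) and (740,238) and the lip corner at (502,368) all sit about +3 mm tool x and +2 mm tool y from the top-camera estimate. I'll use the wrist values, move over the slot and re-check close up.

Run:
```python
from h import *
p=cam('wrist')
f=lambda u,v:(u/4.4+240-.4,v/4.4+110-.4)
a=back(p,f(740,238),100)[:2];d=back(p,f(63,233),100)[:2];l=back(p,f(502,368),108)[:2]
ex=(a-d)/np.linalg.norm(a-d);ey=np.array([-ex[1],ex[0]])
yaw=np.arctan2(ex[1],ex[0]);print(np.linalg.norm(a-d),np.degrees(yaw))
print((a+d)/2-105*ey, l-20.6*ex-78.6*ey)
c=((a+d)/2-105*ey)
# cassette centre in tool via p0,p1 cells
go([*c,175],yaw)
```

```text
140.52996085664122 -5.7408589199158095
[ 557.78030405 -268.5331544 ] [ 557.99208824 -268.36954577]
shift [ 9.4 72.4 25.9] turn 0.5 | at [ 554.9 -195.6  201. ] yaw -5.2 t 16.82 open 0.188 f [ 0.1  0.7 -4. ]
```

```bash
python3 -m pendant '[[3,20,0,0.5],[6,45,0,0.5],[9,64,0,0.5],[9.4,72.4,6,0.5],[9.4,72.4,18,0.5],[9.4,72.4,26,0.5],[9.4,72.4,26,0.5]]'
python3 - <<'E'
from h import *
p=cam('wrist')
cv2.imwrite('pics/w14.png',cv2.resize(p['pixels'][80:260,220:420,::-1],None,fx=3.3,fy=3.3,interpolation=2))
s=env.state();print(s['eef_pos'],s['tcp_rot'],s['ft_force'])
np.savez('p14.npz',R=p['R'],t=p['t'],intrinsics=p['intrinsics'],tc=p['tool_from_camera'])
yaw=np.radians(-5.74);ex=np.array([np.cos(yaw),np.sin(yaw)]);ey=np.array([-ex[1],ex[0]])
c=np.array([557.8,-268.5])
pts=[[*(c+sx*ex+sy*ey),z] for sx,sy,z in [(70,105,100),(-70,105,100),(20.6,78.6,108),(-20.6,78.6,108)]]
print(((proj(p,pts)-[220,80])*3.3).round(0))
E
```

```text
t: 17.7
eef_pos: [557.5, -267.9, 174.0]
tcp_rot: [-3.139, -0.002, -0.099]
ft_force: [0.3, -1.0, -5.0]
opening: 0.186
[ 557.79240414 -268.02806137  174.64124186] [-3.13963148e+00 -2.96696657e-03 -9.90883382e-02] [-0.03761073 -0.76201127 -4.47131899]
[[630. -18.]
 [ 29. -18.]
 [419.  99.]
 [241.  99.]]
```

View pics/w14.png

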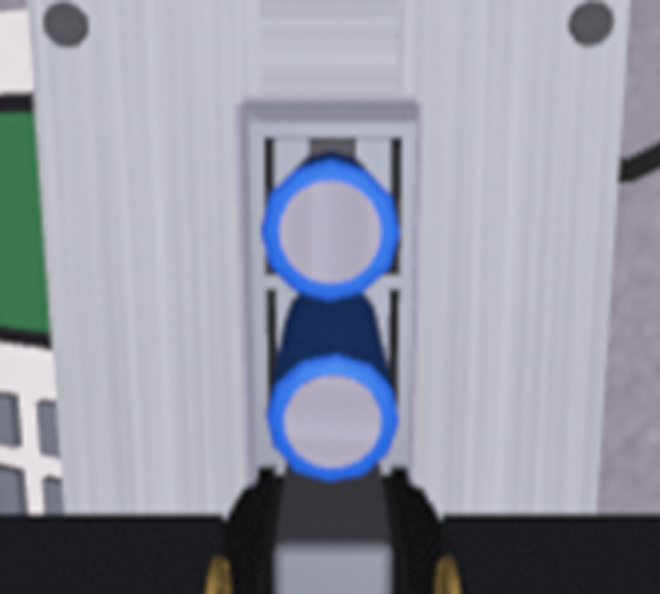

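Run:
```python
from h import *
p=dict(np.load('p14.npz'));s=env.state()
T=np.eye(4);T[:3,:3]=Ro.from_euler('xyz',s['tcp_rot']).as_matrix();T[:3,3]=s['eef_pos'];Ti=np.linalg.inv(T)
f=lambda u,v:(u/3.3+220-.35,v/3.3+80-.35)
zc=174.6-51.2+4 # cell base; cassette underside at zc-4
for n,q,z in [('p0',(331,230),zc+70),('p1',(333,417),zc+70),('endL',(249,122),zc+34),('endR',(415,122),zc+34),('web',(333.5,594),zc+82),('flL',(240,101),108),('flR',(419,101),108),('plL',(42,200),100),('plR',(617,200),100)]:
    w=back(p,f(*q),z); print(n,w.round(1),(Ti@[*w,1])[:2].round(1))
```

```text
p0 [ 563.3 -212.2  197.4] [  0.1 -56.1]
p1 [ 560.7 -241.1  197.4] [  0.3 -27.2]
endL [ 550.3 -194.7  161.4] [-14.8 -72.2]
endR [ 580.1 -197.6  161.4] [ 15.2 -72.2]
web [ 558.4 -265.2  209.4] [ 0.4 -2.9]
flL [ 544.7 -188.4  108. ] [-21.1 -77.8]
flR [ 585.9 -192.5  108. ] [ 20.3 -77.8]
plL [ 493.  -206.3  100. ] [-70.8 -54.9]
plR [ 633.1 -220.3  100. ] [ 70.  -54.8]
```

The cassette and slot agree within about 0.6 mm in tool x and 0 in y. I'll lower into the lips slowly.

```bash
python3 -m pendant '[[-0.6,0,5,0],[-0.6,0,11,0],[-0.6,0,17,0],[-0.6,0,22,0],[-0.6,0,27,0],[-0.6,0,32,0],[-0.6,0,32,0]]'
python3 - <<'E'
from h import *
p=cam('wrist')
cv2.imwrite('pics/w15.png',cv2.resize(p['pixels'][80:260,220:420,::-1],None,fx=3.3,fy=3.3,interpolation=2))
go([557.8,-268.5,125])
E
```

```text
t: 18.62
eef_pos: [557.2, -267.8, 142.2]
tcp_rot: [-3.139, -0.002, -0.099]
ft_force: [-0.3, -0.1, -4.4]
opening: 0.187
shift [ 0.5  0.6 17.6] turn 0.0 | at [ 557.3 -267.9  142.6] yaw -5.7 t 18.68 open 0.189 f [-0.   0.5 -4.7]
```

View pics/w15.png

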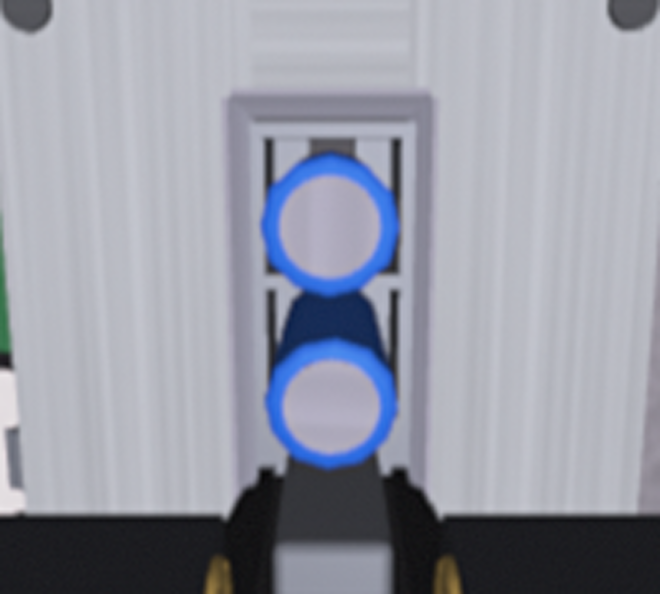

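The foot is inside the slot with no side load; the lips at 227 and 434 are centred on the cassette at 332. On down to the board and press.

```bash
python3 -m pendant '[[-0.3,0,4,0],[-0.3,0,8,0],[-0.3,0,12,0],[-0.3,0,15,0],[-0.3,0,17,0],[-0.3,0,19,0],[-0.3,0,19,0]]'; python3 -m pendant '[[0,0,1.5,0],[0,0,3,0],[0,0,4.5,0],[0,0,5,0],[0,0,5,0]]'
```

```text
t: 19.55
eef_pos: [557.0, -267.9, 124.0]
tcp_rot: [-3.14, -0.003, -0.099]
ft_force: [-2.7, 0.7, 5.0]
opening: 0.185
t: 20.18
eef_pos: [557.1, -267.9, 119.5]
tcp_rot: [-3.14, -0.003, -0.099]
ft_force: [-3.7, 1.2, 7.0]
opening: 0.184
```

Board force is about 11.5 N (7.0 plus the 4.5 N weight), so roughly 5 mm of travel. I'll press a little more.

```bash
python3 -m pendant '[[0,0,0.8,0],[0,0,1.5,0],[0,0,1.5,0],[0,0,1.5,0]]'
python3 - <<'E'
from h import *
p=cam('wrist')
cv2.imwrite('pics/w16.png',cv2.resize(p['pixels'][80:260,220:420,::-1],None,fx=3.3,fy=3.3,interpolation=2))
q=cam('scene');cv2.imwrite('pics/s16.png',q['pixels'][:,:,::-1])
for i in range(3):
    go([557.8,-268.5,117]);cam('top')
E
```

```text
t: 20.68
eef_pos: [557.1, -267.9, 118.5]
tcp_rot: [-3.14, -0.004, -0.099]
ft_force: [-4.6, 1.3, 8.8]
opening: 0.185
shift [0.8 0.5 1.5] turn 0.0 | at [ 557.1 -267.9  118.5] yaw -5.7 t 20.77 open 0.186 f [-3.3  1.3  8.4]
shift [0.8 0.5 1.5] turn 0.0 | at [ 557.  -268.   118.5] yaw -5.7 t 20.82 open 0.185 f [-2.8  1.6  8.1]
shift [0.8 0.5 1.5] turn 0.0 | at [ 557.1 -267.9  118.5] yaw -5.7 t 20.88 open 0.187 f [-3.3  1.5  8.7]
```

View pics/w16.png

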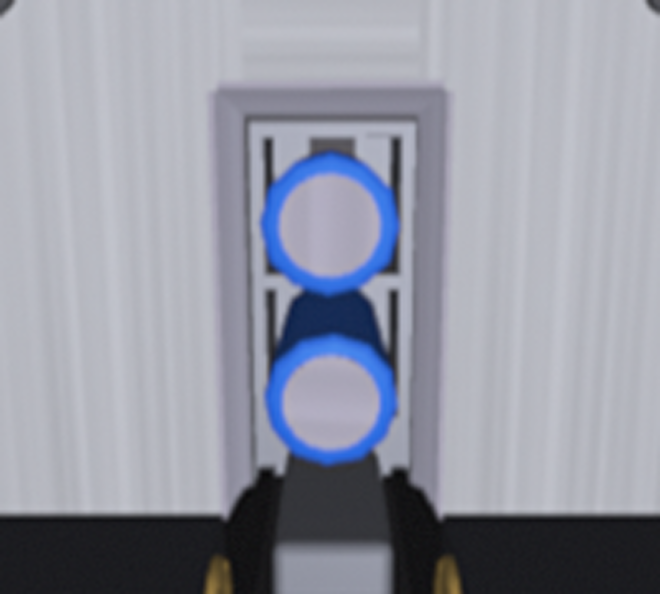

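View pics/s16.png

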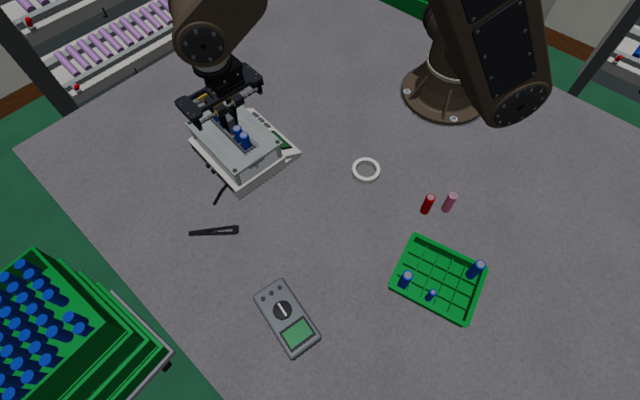

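The cassette sits in the slot, centred, with the cells level. Tray, tape, meter and tweezers look unchanged. Vertical force is about 8.5 N plus the 4.5 N weight, 13 N in all, so roughly 6.6 mm of board travel, and it is steady. I'll hand it in.

```bash
python3 -c "
from cell import job;print(job.job_done())"
```

```text
the job is handed in; nothing more can be done
None
```

I filled the cassette's two empty pockets with two full-size cells from the tray. I then gripped it by the web, lowered it through the slot and pressed it onto the probe board. I handed it in at about 21 s, still gripped and pressed down; no verdict was reported.

- **Pressing:** the push was steady at about 8.5 N. With the 4.5 N weight that is about 13 N on the board, or roughly 6.6 of 8 mm by force. By height, the tool went about 6.7 mm down past where I expected contact (TCP 118.5 mm). Both figures are inferred, as the board's travel cannot be read directly.
- **Grip and fit:** the gripper opening of 0.186 matches the 18 mm web. The last wrist picture shows the cassette centred in the slot, with a small side force of about 3–4 N. The last picture with every pocket in view was before the lift, when all four held a cell. In the pressed pose only pockets 0 and 1 could be checked up close.
- **Rest of the bench:** the last scene picture shows the stray and the two spare cells upright in the tray. The meter, tape and tweezers look unmoved.
- **Disagreement:** the top and wrist cameras differed by about 3 mm and 0.5° on the slot. I used the wrist camera's value, and the cassette went in without measurable side force.

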